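# Wedge a display bench leg

### The arm

A 6-joint arm with a two-finger parallel gripper is mounted at the origin on the work surface. World frame = base frame: x ahead of the robot, y to its left, z up, the work surface at z = 0. Lengths are in m, angles in rad, forces in N, time in s.
With the tool pointing down it reaches from about 0.375 to 0.925 m from the base axis. Payload 5.7 kg.
Tool frame: the origin (TCP) lies at the very end of the fingers, on their centre line; the grasp point (between the pads) lies 19 mm behind it; z points along the fingers, y is the line along which they close (so a half turn about z gives the same grasp; the last joint's range is limited). The gripper opens to 88 mm and grips with 3 to 60 N. Pads are 20 mm wide; open, the fingers measure 115 mm over their backs; the gripper's body (75 mm by 178 mm) begins 61 mm behind the grasp point.
Start: joints at [-0.115, 0.359, 1.51, -0, 1.272, -0.115], TCP at [0.6, -0, 0.223] pointing down, gripper open.
Joint ranges: [-2.97, 2.97], [-1.01, 2.36], [0.21, 2.38], [-0.96, 4.11], [0.2, 2.71], [-2.98, 2.98]. Speed limits (rad/s): [2.39, 2.39, 3.14, 3.14, 3.14, 3.14].

### API

Orientations are given as a unit quaternion [w, x, y, z].
In Python, from station import arm gives the robot as it stands.
- The arm moves only by the tool send_rows, never from a script. Its argument "steps" is one flat list of numbers, 7 for each row, row after row: the turn, a rotation vector about the tool's x, y, z in rad, then the shift along the tool's x, y, z in cm, then the closure, from 0 (fully open) to 1 (shut). A call has 1 to 5 rows; each row is the pose to reach, as a shift and turn from the pose commanded when the call began, along the tool's axes at that moment; what a row does not reach only later rows make up. A row lasts 1/10 s, in which the tool goes at most 50 mm and 8.59 degrees, less where a joint would pass 70% of its speed; a pose out of reach is approached as far as the arm can. A call with a gripper value outside its range is refused whole. The fingers move at their own pace and stop on an object; "newtons" is the grip in N (left out, the last holds). Time passes only in rows, so rows that repeat a pose let the fingers close. It gives the time, the measured TCP pose, the force, the opening and the grip force at its end, in the units of the state.
- arm.state(): the state, without advancing time (a new reading comes with each control period).
- arm.snapshot(name): name is "scene" or "side" or "wrist"; returns the picture (480x640x3 uint8, red, green, blue); there is no depth.
- arm.camera_model(name): a dict with "camera_matrix" (3x3 intrinsics, pixels), "origin" and "orientation" of the camera in the world. Camera axes: x right, y down, z forward; pixel columns grow to the right and rows downward; lengths in m; the calibration is good to about 2 mm. A picture is of the moment at which its call begins: read the wrist's pose just before it. camera_model takes no time and is no camera call; for the wrist camera it gives the pose at the moment of the call.
- arm.hand_in(): hands the job in; it is judged then, once.
The state is a dict: "t": time; "joint_positions": joint angles; "qvel": joint speeds; "effort": joint torques, N m; "tcp_pos": TCP position; "tcp_rot": TCP orientation; "force": force on the tool from outside, world axes, zero at the start; "wrist_torque": the same for the moment, N m; "width": finger opening in m; "finger_force": force on a finger pad.
Only numpy, scipy, OpenCV 4.12 (cv2) and the standard library are available. Lean on these libraries where they do the work, as an engineer would, in place of code of your own. Each camera call takes 0.05 s, during which the arm holds its last target. There are 200 camera calls.

### The job

Take the blue-topped wedge out of its holder and stand it thin end down in the open slot of the display bench, letting go of it while it still stands well proud. Then use the mallet to tap it down gently, lifting the mallet clear between taps, until it no longer gives under a firm tap held for a moment; do not push it down by hand and do not hit so hard that it splits. Stand the mallet back on its cork pad and leave the other things alone.

Things in the scene. Friction and masses are not known exactly. Their poses are not given: they have to be found in the camera images.
- bench: Low wooden display bench, fixed, 150 (x) x 270 (y) x 114 mm high; two square dark leg ends, 56 x 56 mm, come up through the board on its y axis, 80 mm either side of the middle, and stand 6 mm proud of it (120 mm high). The one on +y has the open slot, the one on -y holds a wedge already finished. Origin: centre of the underside.
- slot (a point): Centre of the mouth of the open slot, level with the leg end's top, 120 mm above the table; z up, y along the slot's long side. Mouth 24 x 28 mm (x, y); a 45 deg lead-in 5 mm deep brings it to 14 mm in x, then it narrows slightly with depth. A wedge let go in it slips down until its thin end rests 35 to 55 mm deep (35 to 55 mm stand proud; differs each time).
- wedge: Pale wooden wedge with a blue top, 90 mm long, 24 mm wide (y) throughout; thickness (x) 8 mm at the thin lower end, 14 mm at the top. About 30 g. Origin: centre of the thin end; z up towards the top. Its thin end starts on the floor of the holder's slot. It splits at more than 45 N from the mallet.
- wedge_top (a point): Centre of the wedge's flat top, 90 mm from its thin end; axes as the wedge. Standing in the slot, the wedge needs about 8 N down to move and stays where driven. 20 to 26 mm farther down it stops (stiff, about 16 N per mm), 15 to 29 mm proud; where can only be felt. A firm tap: 13 N or more (18 is good) held 0.1 s while the wedge stays still.
- holder: Fixed dark wooden block, 60 x 60 x 40 mm, with a slot whose floor is 6 mm above the table, in which the wedge stands upright, 56 mm of it above the block. Origin: centre of the underside.
- mallet: Round wooden mallet standing on its head: head 56 mm across and 50 mm high at the bottom, round handle 24 mm across from 62 to 130 mm above the underside. About 0.3 kg. Origin: centre of the flat striking face (its underside); z up along the handle. It taps with this face, the handle held upright.
- pad: Fixed round cork pad, 90 mm across, 6 mm thick, where the mallet stands. Origin: centre of the underside.
- jar: Bystander: glass jar, 60 mm across, 85 mm high; origin under its centre.
- cup: Bystander: blue ceramic cup, 72 mm across, 75 mm high; origin under its centre.
- spare_wedge: Bystander: brown spare wedge with a red top, 90 mm long, lying flat; origin at its middle, on the underside.
- spool: Bystander: blue spool, 38 mm across, 45 mm high; origin under its centre.
- tape: Bystander: yellow ring of tape, 80 mm across, 20 mm high; origin under its centre.
- screwdriver: Bystander: screwdriver lying flat; origin near its middle.
Not all that is in view belongs to the job. What is shaped like the wedge but purple is not meant.

How it is judged:
On the way, in this order (a step that is already met when the one before it is completed fails the run):
1. the wedge stands in the slot, let go, at least 30 mm deep and not yet driven (less than 57 mm deep) (z of wedge in the frame of slot between -0.057 and -0.03 m and horizontal distance between wedge and slot below 0.006 m and contact force between the fingers and wedge below 0.1 N and linear speed of wedge below 0.01 m/s), for 0.1 s.
2. the mallet taps the wedge (more than 4 N) (contact force between mallet and wedge above 4 N and horizontal distance between wedge and slot below 0.006 m).
3. the mallet is lifted clear, its face at least 5 mm above the wedge (contact force between mallet and wedge below 0.1 N and z of mallet in the frame of wedge_top above 0.005 m).
4. a firm tap with the mallet (13 N or more for 0.05 s) no longer drives the wedge on (below 10 mm/s; driving it takes only about 8 N); it stands at least 59.5 mm deep (contact force between mallet and wedge above 13 N and linear speed of wedge below 0.01 m/s and z of wedge in the frame of slot below -0.0595 m and horizontal distance between wedge and slot below 0.006 m), for 0.05 s.
At the end, for the whole second after the job is handed in: The wedge is in the open slot, thin end at least 59.5 mm deep and within 6 mm of the slot's middle, upright within 0.1 rad and at rest; the mallet stands upright (within 0.08 rad) on its pad, within 30 mm of the pad's middle, at rest (z of wedge in the frame of slot below -0.0595 m and horizontal distance between wedge and slot below 0.006 m and angle between wedge's own z axis and vertical below 0.1 rad and linear speed of each of wedge, mallet below 0.01 m/s and horizontal distance between mallet and pad below 0.03 m and height (world z) of mallet below 0.012 m and angle between mallet's own z axis and vertical below 0.08 rad); the robot touches nothing.
It fails at once if the wedge is split: the mallet presses it with more than 45 N (contact force between mallet and wedge above 45 N).
It fails at once if the wedge is pushed or pulled by the fingers once it is 57 mm deep or more (mallet only) (contact force between the fingers and wedge above 1 N and z of wedge in the frame of slot below -0.057 m and horizontal distance between wedge and slot below 0.006 m).
It fails at once if a bystander is moved more than 20 mm (distance of any of jar, cup, spare_wedge, spool, tape, screwdriver from where it was at the start of the episode above 0.02 m).
It also fails if it takes over 72 s, if anything falls off the work surface, if the arm or the gripper's body presses on something with over 40 N, if the wrist force passes 120 N, or if a joint passes its speed limit or range.

## Working session

There is one attempt and no reset: what is moved stays moved. The work goes in short steps, Python scripts to look and compute and a tool call to move; the robot and the scene stay as the last step left them, time stands still between calls to the robot, and variables do not carry over. Pictures are saved under pics/ and viewed, at most 10 in all, crops included, and the job is handed in when it is done.

Besides the shell and the picture viewer there is one more tool, called after ">>>" as name(argument=value, ...) on one line, values as JSON. send_rows: Moves the arm, as the interface text tells. Its arguments: {"type":"object","properties":{"steps":{"type":"array","items":{"type":"number"}},"newtons":{"type":"number"}},"required":["steps"]}

```bash
ls; mkdir -p pics
cat > h.py <<'E'
import numpy as np, cv2
from scipy.spatial.transform import Rotation as R
from station import arm
def q(o): return R.from_quat([o[1],o[2],o[3],o[0]])
def save(n,f):
    m=arm.camera_model(n); im=arm.snapshot(n); cv2.imwrite('pics/'+f,im[:,:,::-1]); return m,im
def ray(m,u,v,z):
    d=q(m['orientation']).apply(np.linalg.inv(np.array(m['camera_matrix']))@[u,v,1]); o=np.array(m['origin'])
    return o+d*(z-o[2])/d[2]
def proj(m,p):
    c=q(m['orientation']).inv().apply(np.array(p)-m['origin']); k=np.array(m['camera_matrix'])@c; return k[:2]/k[2]
E
python3 - <<'E'
from h import *
for n in ('scene','side'):
    m,_=save(n,n+'0.png'); print(n,m)
s=arm.state(); print(s)
E
```

```text
pics
scene {'camera_matrix': array([[553.99899162,   0.        , 318.36817098],
       [  0.        , 553.99899162, 248.48920263],
       [  0.        ,   0.        ,   1.        ]]), 'origin': array([1.37516658, 0.75437441, 0.83371467]), 'orientation': array([-0.18181576,  0.35435391,  0.81136089, -0.42786661])}
side {'camera_matrix': array([[522.54907952,   0.        , 321.05048497],
       [  0.        , 522.54907952, 240.68191568],
       [  0.        ,   0.        ,   1.        ]]), 'origin': array([ 0.57433266, -0.78327706,  0.79686236]), 'orientation': array([-0.41236361,  0.91049116, -0.03042794,  0.00602041])}
{'t': 0.1, 'joint_positions': array([-1.15117228e-01,  3.59438706e-01,  1.51131859e+00,  1.13196814e-05,
        1.27249582e+00, -1.15104619e-01]), 'qvel': array([-4.43933979e-04, -6.79728887e-04, -4.00769136e-03, -4.62749446e-04,
       -9.60230393e-05,  1.02636928e-03]), 'effort': array([-1.00573943e-03, -5.16363215e+01, -2.71407151e+01,  6.75204420e-02,
        2.75516213e-02, -3.27900011e-05]), 'tcp_pos': array([5.99379987e-01, 5.78409729e-05, 2.21892374e-01]), 'tcp_rot': array([-6.53964645e-04,  7.07112175e-01,  7.07100900e-01, -5.11510296e-04]), 'force': array([ 0.56931726,  0.31830146, -0.15795342]), 'wrist_torque': array([-0.04378801, -0.01568246,  0.04991379]), 'finger_force': 0.0, 'width': 0.08790907696410227}
```

View pics/scene0.png

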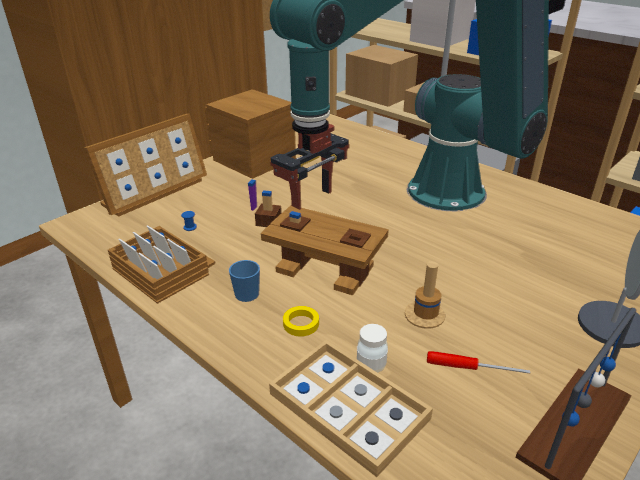

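View pics/side0.png

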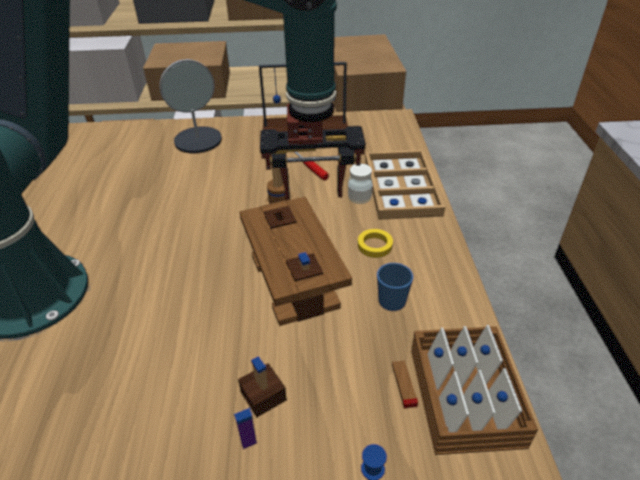

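Both views show the same layout. Things that could be taken for the wedge:
- the pale wedge with a blue top in the dark holder: scene (267,197), side (259,365)
- the purple one: scene (253,190), side (245,420)
- the finished wedge in the bench: scene (295,216), side (305,258)
- the red-topped spare: side (405,385)

I choose the one in the holder and check it in an enlarged crop.

Run:
```python
import cv2,numpy as np
s=cv2.imread('pics/side0.png'); c=cv2.imread('pics/scene0.png')
r=lambda i,x,y,w,h,k:cv2.resize(i[y:y+h,x:x+w],None,fx=k,fy=k,interpolation=cv2.INTER_CUBIC)
a=r(s,225,190,130,100,3) ; a2=r(s,225,345,130,100,3)
b=r(c,245,170,130,100,3); b2=r(c,385,245,130,100,3)
cv2.imwrite('pics/crop1.png',np.vstack([np.hstack([a,b]),np.hstack([a2,b2])]))
```

```text
(no output)
```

View pics/crop1.png

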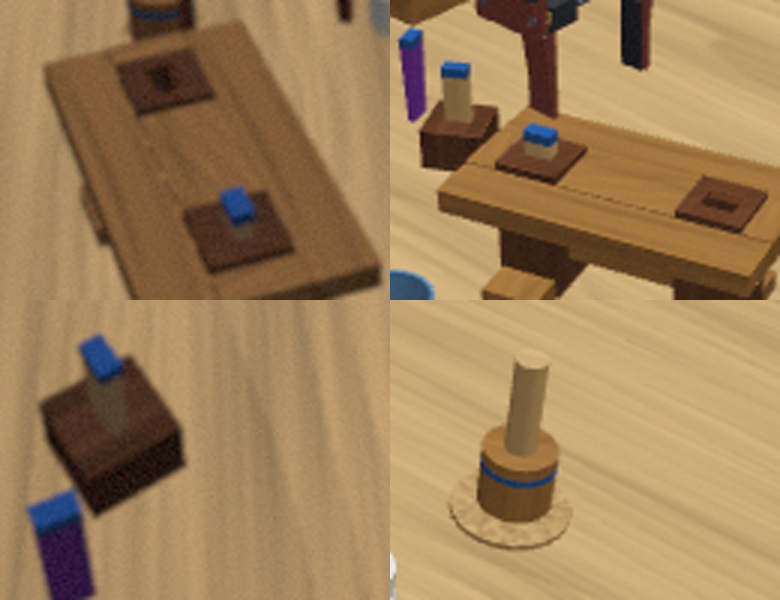

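The crop confirms a pale wedge with a blue top in the dark holder, at crop (101,358). The open slot is at crop (163,77). The mallet stands on its pad, with its handle top at crop (533,361).

Run:
```python
from h import *
S=arm.camera_model('side'); C=arm.camera_model('scene')
def pts(m,off,l,z): return np.array([ray(m,off[0]+x/3,off[1]+y/3,z)[:2] for x,y in l])
def show(n,P):
    e=np.roll(P,-1,0)-P; print(n,P.mean(0).round(4),'edges mm',(np.linalg.norm(e,axis=1)*1e3).round(0),'ang',np.degrees(np.arctan2(e[:,1],e[:,0])).round(0))
show('holder side',pts(S,(225,245),[(40,407),(133,358),(183,428),(95,480)],.04))
show('wedgetop side',pts(S,(225,245),[(80,343),(103,336),(123,372),(101,382)],.096))
show('leg side',pts(S,(225,190),[(117,67),(190,50),(214,98),(141,114)],.12))
show('leg2 side',pts(S,(225,190),[(183,210),(268,191),(293,250),(214,272)],.12))
show('board side',pts(S,(225,190),[(45,67),(243,20),(380,265)],.114))
show('leg scene',pts(C,(245-130,170),[(697,177),(767,185),(742,230),(676,213)],.12))
show('leg2 scene',pts(C,(115,170),[(516,132),(587,149),(560,181),(496,163)],.12))
show('wedgetop scene',pts(C,(115,170),[(443,64),(470,64),(468,77),(443,75)],.096))
show('pad scene',pts(C,(255,145),[(448,505),(510,465),(573,515),(515,545)],.006))
show('mallet top',pts(C,(255,145),[(533,361)],.136))
for n,m,u,v,z in [('jar',C,372,355,.0),('cup',C,246,282,.04),('tape',C,301,320,.01),('sd',C,455,360,.01),('spool',C,189,228,0),('spare',S,405,383,.01),('purple',S,244,416,.09)]: print(n,ray(m,u,v,z)[:2].round(3))
```

```text
holder side [ 0.4961 -0.2783] edges mm [60. 56. 56. 58.] ang [  30.  -60. -149.  124.]
wedgetop side [ 0.495  -0.2786] edges mm [13. 26. 13. 28.] ang [  17.  -65. -155.  115.]
leg side [0.5313 0.0665] edges mm [54. 57. 51. 55.] ang [  17.  -74. -165.  108.]
leg2 side [ 0.5768 -0.0842] edges mm [56. 56. 51. 59.] ang [  14.  -77. -163.  108.]
board side [0.5649 0.0415] edges mm [148. 267. 302.] ang [ 17. -74. 135.]
leg scene [0.5304 0.0747] edges mm [56. 67. 55. 54.] ang [ 120.   22.  -73. -157.]
leg2 scene [ 0.5785 -0.0766] edges mm [66. 52. 59. 50.] ang [ 108.   20.  -75. -153.]
wedgetop scene [ 0.498  -0.2667] edges mm [25. 24. 23. 21.] ang [ 132.   43.  -57. -132.]
pad scene [0.53   0.2838] edges mm [71. 69. 58. 62.] ang [174.  76. -13. -93.]
mallet top [0.5226 0.2813] edges mm [0.] ang [0.]
jar [0.706 0.271]
cup [ 0.752 -0.067]
tape [0.736 0.095]
sd [0.611 0.409]
spool [ 0.668 -0.414]
spare [ 0.74  -0.273]
purple [ 0.475 -0.365]
```

>>> send_rows(steps=[0,0,0.14,-5,-1.8,0,0,0,0,0.28,-10,-3.7,0,0,0,0,0.42,-15,-5.5,0,0,0,0,0.56,-20,-7.4,0,0,0,0,0.7,-25,-9.2,0,0])

```text
t: 0.6
tcp_pos: [0.5124, -0.236, 0.2224]
tcp_rot: [-0.0, 0.908, 0.419, -0.0]
force: [1.3, -0.6, 0.9]
width: 0.088
finger_force: 0.0
```

```bash
cat >> h.py <<'E'
def plan(p,yaw):
    "shift (cm, tool axes) and turn to bring TCP to p, pointing down, tool y at world yaw deg"
    s=arm.state(); r=q(s['tcp_rot']); y=np.radians(yaw)
    M=np.array([[-np.sin(y),np.cos(y),0],[np.cos(y),np.sin(y),0],[0,0,-1]]).T
    print('t',round(s['t'],2),'tcp',s['tcp_pos'].round(4),'yaw',np.degrees(np.arctan2(*r.apply([0,1,0])[1::-1])).round(1),'F',s['force'].round(1),'w',round(s['width'],4),'ff',round(s['finger_force'],1))
    print('turn',(r.inv()*R.from_matrix(M)).as_rotvec().round(4),'cm',(r.inv().apply(np.array(p)-s['tcp_pos'])*100).round(2))
E
python3 -c "
from h import *
plan([.496,-.279,.2],-62)"
```

```text
t 0.6 tcp [ 0.5124 -0.236   0.2224] yaw -40.4 F [ 1.3 -0.6  0.9] w 0.088 ff 0.0
turn [-6.000e-04  2.000e-04  3.767e-01] cm [-4.33  1.54  2.24]
```

>>> send_rows(steps=[0,0,0.14,-1.5,0.5,1,0,0,0,0.28,-3,0.9,2.2,0,0,0,0.377,-3,0.9,2.2,0,0,0,0.377,-3,0.9,2.2,0,0,0,0.377,-3,0.9,2.2,0])

```text
t: 1.1
tcp_pos: [0.5011, -0.2632, 0.2005]
tcp_rot: [-0.0, 0.969, 0.246, -0.0]
force: [-0.5, -0.0, -0.4]
width: 0.0881
finger_force: 0.0
```

```bash
python3 -c "
from h import *
m,_=save('wrist','w1.png')
plan([.496,-.279,.2],-62)
print(m['origin'],proj(m,[.496,-.279,.096]),proj(m,[.496,-.279,.04]))"
```

```text
t 1.15 tcp [ 0.5013 -0.2631  0.2007] yaw -61.5 F [0.3 0.2 0.2] w 0.0878 ff 0.0
turn [-0.0001  0.      0.0079] cm [-1.22  1.15  0.07]
[ 0.56151236 -0.23056775  0.36276903] [335.60423494 255.66025683] [332.82570723 235.17850427]
```

View pics/w1.png

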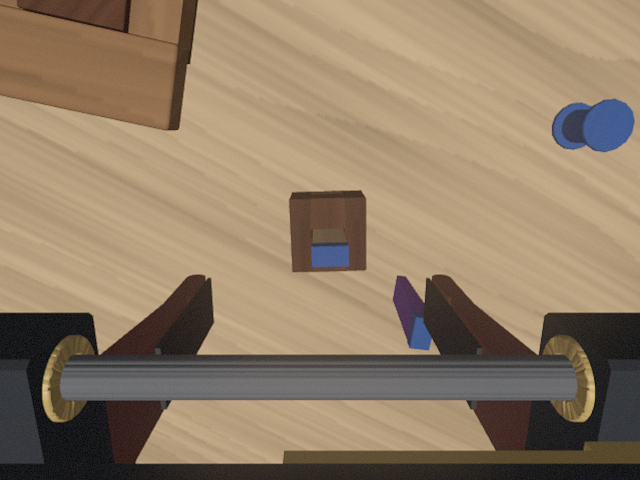

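The wrist view shows the wedge's blue top centred at (330,255), the block square to the gripper, and the purple piece near the right finger at (420,335). I'll part-close the fingers for the descent.

```bash
python3 -c "
from h import *
m=arm.camera_model('wrist')
P=np.array([ray(m,u,v,.096)[:2] for u,v in [(312,244),(349,243),(349,266.5),(312,267.5)]])
e=np.roll(P,-1,0)-P;print(P.mean(0),np.linalg.norm(e,axis=1),np.degrees(np.arctan2(e[:,1],e[:,0])))
print([ray(m,*x)[:2].round(3) for x in [(420,335,.09),(397,278,.0),(420,290,0)]])
plan([*P.mean(0),.063],-62)"
```

```text
[ 0.49476216 -0.27586624] [0.02437025 0.01626163 0.0247302  0.01628015] [ -59.89760411 -150.45473692  120.12799276   28.27880574]
[array([ 0.472, -0.362]), array([ 0.481, -0.356]), array([ 0.481, -0.381])]
t 1.15 tcp [ 0.5013 -0.2631  0.2007] yaw -61.5 F [0.3 0.2 0.2] w 0.0878 ff 0.0
turn [-0.0001  0.      0.0079] cm [-1.18  0.82 13.77]
```

>>> send_rows(steps=[0,0,-0.01,-1.2,0.8,2,0.4,0,0,-0.01,-1.2,0.8,5,0.4,0,0,-0.01,-1.2,0.8,8,0.4,0,0,-0.01,-1.2,0.8,8,0.4,0,0,-0.01,-1.2,0.8,8,0.4], newtons=25)

```text
t: 1.65
tcp_pos: [0.4945, -0.2756, 0.1209]
tcp_rot: [-0.0, 0.968, 0.25, -0.0]
force: [0.7, 0.0, 0.4]
width: 0.0536
finger_force: 0.0
```

```bash
python3 -c "
from h import *
plan([.4948,-.2759,.063],-60.5)"
```

```text
t 1.65 tcp [ 0.4945 -0.2756  0.1209] yaw -61.0 F [0.7 0.  0.4] w 0.0536 ff 0.0
turn [-0.0008  0.0004 -0.0094] cm [0.02 0.05 5.79]
```

>>> send_rows(steps=[0,0,-0.01,0,0,3,0.4,0,0,-0.01,0,0,5.8,0.4,0,0,-0.01,0,0,5.8,0.4,0,0,-0.01,0,0,5.8,1,0,0,-0.01,0,0,5.8,1])

```text
t: 2.15
tcp_pos: [0.4958, -0.277, 0.0648]
tcp_rot: [0.001, 0.967, 0.254, 0.001]
force: [0.1, 0.1, -0.9]
width: 0.0399
finger_force: 0.0
```

>>> send_rows(steps=[0,0,0,0,0,0,1,0,0,0,0,0,0,1,0,0,0,0,0,0,1,0,0,0,0,0,0,1])

```text
t: 2.55
tcp_pos: [0.4949, -0.2763, 0.0637]
tcp_rot: [0.0, 0.967, 0.254, 0.001]
force: [-0.9, 0.8, 6.7]
width: 0.024
finger_force: 25.0
```

>>> send_rows(steps=[0,0,0,0,0,-2,1,0,0,0,0,0,-6,1,0,0,0,0,0,-11,1,0,0,0,0,0,-15.5,1,0,0,0,0,0,-17,1])

```text
t: 3.05
tcp_pos: [0.4965, -0.2777, 0.238]
tcp_rot: [0.003, 0.967, 0.254, 0.003]
force: [1.0, -0.6, 0.3]
width: 0.024
finger_force: 25.0
```

```bash
python3 -c "
from h import *
plan([.531,.069,.235],-74)"
```

```text
t 3.05 tcp [ 0.4965 -0.2777  0.238 ] yaw -60.6 F [ 1.  -0.6  0.3] w 0.024 ff 25.0
turn [ 0.007  -0.0042  0.2346] cm [ 20.04 -28.5    0.16]
```

>>> send_rows(steps=[0,0,0.05,2,-2.85,0,1,0,0,0.1,4.5,-6.4,0,1,0,0,0.15,7,-10,0,1,0,0,0.2,9.5,-13.5,0,1,0,0,0.23,12,-17,0,1])

```text
t: 3.55
tcp_pos: [0.5151, -0.0675, 0.2328]
tcp_rot: [0.0, 0.99, 0.14, 0.0]
force: [0.4, -0.2, 0.1]
width: 0.0237
finger_force: 25.0
```

```bash
python3 -c "
from h import *
plan([.531,.069,.235],-74)"
```

```text
t 3.55 tcp [ 0.5151 -0.0675  0.2328] yaw -73.9 F [ 0.4 -0.2  0.1] w 0.0237 ff 25.0
turn [ 0.0001 -0.0002  0.0022] cm [  5.32 -12.67  -0.22]
```

```bash
python3 -c "
from h import *
m=arm.camera_model('wrist')
print(proj(m,[.531,.069,.12]),proj(m,[.577,-.08,.12]))
R0=q(arm.state()['tcp_rot'])
m2=dict(m); m2['origin']=m['origin']+np.array([.0159,.1365,0]); print(proj(m2,[.531,.069,.12]))"
```

```text
[121.48480277 154.62376369] [363.96047771 150.35905345]
[318.37507776 234.99889465]
```

>>> send_rows(steps=[0,0,0,1,-3,0,1,0,0,0,1,-3,0,1,0,0,0,1,-3,0,1])

```text
t: 3.85
tcp_pos: [0.5164, -0.0371, 0.2327]
tcp_rot: [0.0, 0.99, 0.142, -0.0]
force: [-1.0, 0.3, -0.6]
width: 0.0237
finger_force: 25.0
```

```bash
python3 -c "
from h import *
m,im=save('wrist','w2.png')
plan([.531,.069,.235],-74)
p=proj(m,[.531,.069,.12]);print(p)
x,y=np.maximum(0,(p-[80,75]).astype(int)); c=im[y:y+200,x:x+267,::-1]; print(x,y)
cv2.imwrite('pics/w2c.png',cv2.resize(c,None,fx=3,fy=3,interpolation=cv2.INTER_CUBIC)[:600,:800])"
```

```text
t 3.9 tcp [ 0.5165 -0.0379  0.2327] yaw -73.7 F [ 0.8 -1.  -0.3] w 0.024 ff 25.0
turn [0.0006 0.0002 0.0052] cm [ 4.39 -9.85 -0.24]
[167.65967152 169.20940502]
87 94
```

View pics/w2c.png

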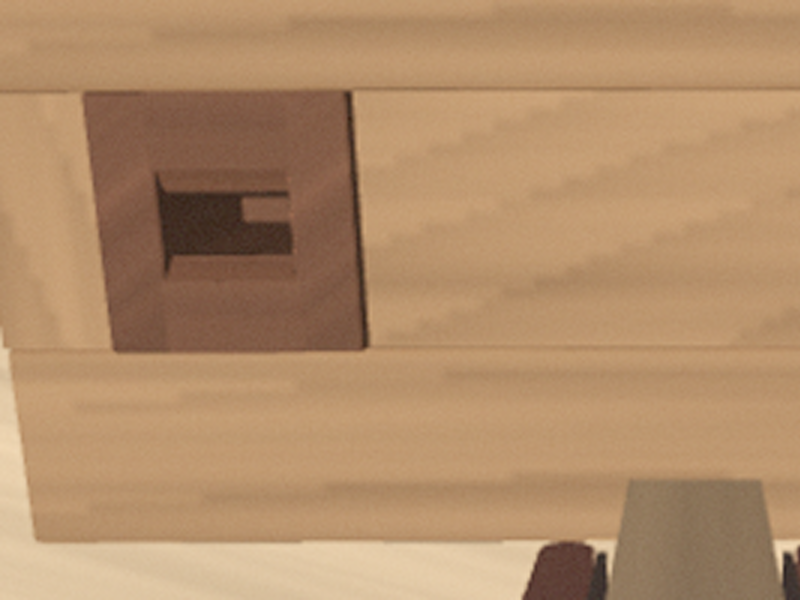

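The crop shows the leg end with corners (83,92), (352,92), (367,348) and (113,351), its slot mouth in the middle around (227,226), and the held wedge's thin end at (695,480).

```bash
python3 -c "
from h import *
m=arm.camera_model('wrist')
def f(l,z):
  P=np.array([ray(m,87+x/3,94+y/3,z)[:2] for x,y in l]);e=np.roll(P,-1,0)-P
  print(P.mean(0).round(4),np.linalg.norm(e,axis=1).round(4),np.degrees(np.arctan2(e[:,1],e[:,0])).round(1)); return P.mean(0)
a=f([(83,92),(352,92),(367,348),(113,351)],.12)
b=f([(155,170),(289,172),(298,281),(166,280)],.12)
t=arm.state()['tcp_pos']
w=f([(628,480),(762,480)],t[2]-.0577); print('thin end front face rel tcp in tool',q(arm.state()['tcp_rot']).inv().apply([*(w-t[:2]),0]))
plan([*((a+b)/2),.235],-74)
plan([*((a+b)/2),.235],-75)"
```

```text
[0.5308 0.0709] [0.0566 0.0547 0.0563 0.0554] [ -73.7 -164.1  107.    16.2]
[0.5302 0.0712] [0.0286 0.0233 0.0288 0.0235] [ -74.5 -163.5  105.9   16. ]
[ 0.5195 -0.0372] [0.0244 0.0244] [-73.7 106.3]
thin end front face rel tcp in tool [ 3.06568671e-03  2.05554343e-04 -5.46289249e-07]
t 3.9 tcp [ 0.5165 -0.0379  0.2327] yaw -73.7 F [ 0.8 -1.  -0.3] w 0.024 ff 25.0
turn [0.0006 0.0002 0.0052] cm [  4.4  -10.07  -0.24]
t 3.9 tcp [ 0.5165 -0.0379  0.2327] yaw -73.7 F [ 0.8 -1.  -0.3] w 0.024 ff 25.0
turn [0.0006 0.0002 0.0226] cm [  4.4  -10.07  -0.24]
```

>>> send_rows(steps=[0,0,0,1.5,-3.5,0,1,0,0,0,3.2,-7.3,0,1,0,0,0,4.5,-10.1,0,1,0,0,0,4.5,-10.1,0,1,0,0,0,4.5,-10.1,0,1])

```text
t: 4.4
tcp_pos: [0.5316, 0.0711, 0.2325]
tcp_rot: [0.0, 0.99, 0.142, -0.0]
force: [0.2, -0.2, -0.4]
width: 0.0238
finger_force: 25.0
```

```bash
python3 -c "
from h import *
plan([.5307,.0713,.152],-74)"
```

```text
t 4.4 tcp [0.5316 0.0711 0.2325] yaw -73.7 F [ 0.2 -0.2 -0.4] w 0.0238 ff 25.0
turn [0.0007 0.0005 0.0047] cm [-0.08 -0.05  8.05]
```

>>> send_rows(steps=[0,0,0,-0.1,0,2.5,1,0,0,0,-0.1,0,5,1,0,0,0,-0.1,0,6.5,1,0,0,0,-0.1,0,7.5,1,0,0,0,-0.1,0,7.5,1])

```text
t: 4.9
tcp_pos: [0.5307, 0.0706, 0.1568]
tcp_rot: [-0.0, 0.99, 0.14, -0.0]
force: [2.4, 2.4, -3.8]
width: 0.0241
finger_force: 25.0
```

```bash
python3 -c "
from h import *
plan([.5307,.0713,.147],-74)"
```

```text
t 4.9 tcp [0.5307 0.0706 0.1568] yaw -73.9 F [ 2.4  2.4 -3.8] w 0.0241 ff 25.0
turn [-0.0008  0.      0.0022] cm [ 0.02 -0.06  0.98]
```

>>> send_rows(steps=[0,0,0,0,0,0.5,1,0,0,0,0,0,0.9,1,0,0,0,0,0,0.9,1,0,0,0,0,0,0.9,1])

```text
t: 5.3
tcp_pos: [0.5308, 0.0713, 0.1487]
tcp_rot: [0.0, 0.99, 0.141, 0.0]
force: [0.9, -0.1, -0.5]
width: 0.024
finger_force: 25.0
```

>>> send_rows(steps=[0,0,0,0,0,0,1])

```text
t: 5.4
tcp_pos: [0.5307, 0.0715, 0.1488]
tcp_rot: [0.0, 0.99, 0.142, 0.0]
force: [2.1, -0.3, -0.9]
width: 0.0238
finger_force: 25.0
```

Free in the slot, about 29 mm deep. I let it go and then rise.

>>> send_rows(steps=[0,0,0,0,0,0,0.5,0,0,0,0,0,0,0.5,0,0,0,0,0,0,0.5,0,0,0,0,0,0,0.5,0,0,0,0,0,0,0.5])

```text
t: 5.9
tcp_pos: [0.5303, 0.0719, 0.1486]
tcp_rot: [-0.0, 0.99, 0.141, -0.0]
force: [-0.3, -1.6, -0.4]
width: 0.0438
finger_force: 0.0
```

>>> send_rows(steps=[0,0,0,0,0,-3,0.5,0,0,0,0,0,-7,0.5,0,0,0,0,0,-11,0.3,0,0,0,0,0,-13,0,0,0,0,0,0,-13,0])

```text
t: 6.4
tcp_pos: [0.5327, 0.0719, 0.2821]
tcp_rot: [0.0, 0.99, 0.141, 0.003]
force: [-0.6, 0.2, -0.8]
width: 0.0645
finger_force: 0.0
```

```bash
python3 -c "
from h import *
ims=[]
for n in ('wrist','scene','side'):
  m,im=save(n,n+'3.png'); p=proj(m,[.5304,.071,.145]); x,y=(p-[40,40]).clip(0).astype(int); print(n,p,x,y); c=im[y:y+80,x:x+80,::-1]
  p=proj(m,[.523,.281,.136]);print(p)
  ims.append(cv2.resize(c,(266,266),interpolation=cv2.INTER_CUBIC))
cv2.imwrite('pics/c3.png',np.hstack(ims))
plan([.5304,.0713,.3],-74)"
```

```text
wrist [318.30545974 231.39482021] 278 191
[ 36.55154123 158.80040019]
scene [354.27084727 227.35251971] 314 187
[432.45537154 265.35698562]
side [278.93614266 206.37808484] 238 166
[276.06389863 155.37794648]
t 6.55 tcp [0.5295 0.0718 0.2773] yaw -73.7 F [-0.1 -0.2 -1. ] w 0.0767 ff 0.0
turn [-0.0006  0.0021  0.0046] cm [ 0.06  0.08 -2.27]
```

View pics/c3.png

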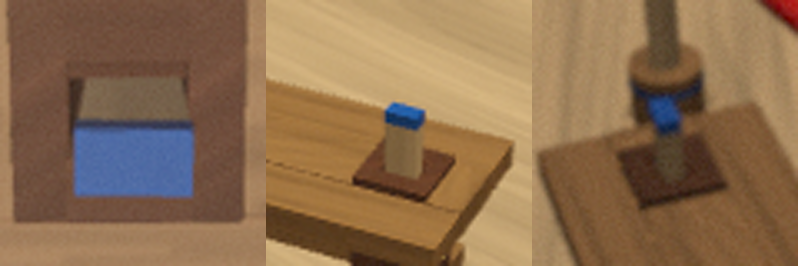

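The wedge stands upright in the slot, proud, with its blue top at scene (355,220). Next I go to the mallet.

```bash
python3 -c "
from h import *
from scipy.optimize import least_squares
W=arm.camera_model('wrist');C=arm.camera_model('scene');S=arm.camera_model('side')
ob=[(W,278+133/3.325,191+160/3.325),(C,314+138.5/3.325,187+110/3.325),(S,238+(664-532)/3.325,166+115/3.325)]
r=least_squares(lambda p:np.concatenate([proj(m,p)-[u,v] for m,u,v in ob]),[.53,.07,.16]);print(r.x,r.fun.round(1))
plan([.523,.281,.24],-74)"
```

```text
[0.52609092 0.07092751 0.16164224] [ 0.3 -0.4  0.   0.4 -1.4 -0.6]
t 6.55 tcp [0.5295 0.0718 0.2773] yaw -73.7 F [-0.1 -0.2 -1. ] w 0.0767 ff 0.0
turn [-0.0006  0.0021  0.0046] cm [  5.24 -20.26   3.73]
```

>>> send_rows(steps=[0,0,0,1,-4,0,0,0,0,0,2.2,-8.5,0,0,0,0,0,3.5,-13.5,1,0,0,0,0,4.6,-18,2.5,0,0,0,0,5.2,-20.3,3.7,0])

```text
t: 7.05
tcp_pos: [0.5217, 0.2842, 0.2387]
tcp_rot: [-0.0, 0.99, 0.142, -0.002]
force: [0.4, -0.4, -0.9]
width: 0.0873
finger_force: 0.0
```

>>> send_rows(steps=[0,0,0,0,0,0,0,0,0,0,0,0,0,0])

```text
t: 7.25
tcp_pos: [0.5223, 0.2808, 0.2396]
tcp_rot: [0.001, 0.99, 0.142, -0.002]
force: [0.4, -0.4, -0.7]
width: 0.0881
finger_force: 0.0
```

```bash
python3 -c "
from h import *
m,im=save('wrist','w4.png')
plan([.523,.281,.2],-74)
print(m['origin'],proj(m,[.523,.281,.136]))"
```

```text
t 7.3 tcp [0.523  0.2803 0.2405] yaw -73.7 F [ 0.4 -0.2  0.3] w 0.0876 ff 0.0
turn [0.0009 0.0026 0.0047] cm [ 0.04 -0.07  4.05]
[0.58873553 0.3005493  0.40161003] [318.22647329 236.71170199]
```

View pics/w4.png

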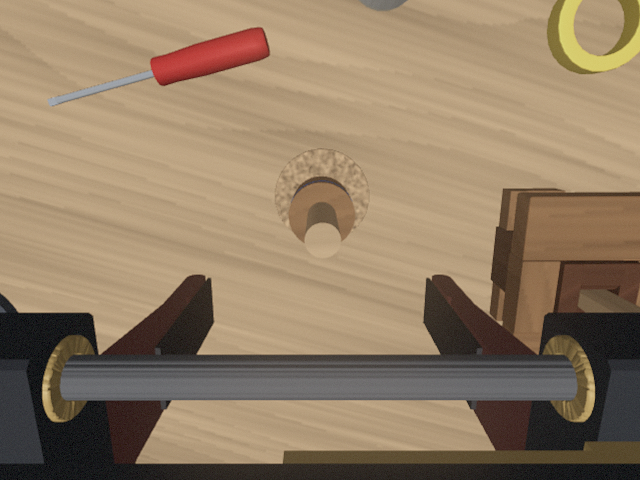

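The handle top is at (323,240). The pad is centred at (322,196) and the mallet stands on it.

```bash
python3 -c "
from h import *
m=arm.camera_model('wrist')
h=ray(m,323,240,.136);print('handle',h,'pad',ray(m,322,196,.006))
plan([h[0],h[1],.087],-74)"
```

```text
handle [0.52234252 0.27682037 0.136     ] pad [0.53098305 0.2787811  0.006     ]
t 7.3 tcp [0.523  0.2803 0.2405] yaw -73.7 F [ 0.4 -0.2  0.3] w 0.0876 ff 0.0
turn [0.0009 0.0026 0.0047] cm [-0.12  0.3  15.35]
```

>>> send_rows(steps=[0,0,0,-0.1,0.3,4,0.1,0,0,0,-0.1,0.3,8,0.1,0,0,0,-0.1,0.3,12,0.1,0,0,0,-0.1,0.3,15.3,0.1,0,0,0,-0.1,0.3,15.3,0.1], newtons=50)

```text
t: 7.8
tcp_pos: [0.5204, 0.275, 0.0849]
tcp_rot: [0.001, 0.99, 0.14, -0.004]
force: [-1.2, -0.3, -1.1]
width: 0.0788
finger_force: 0.0
```

>>> send_rows(steps=[0,0,0,0,0,0,0.3,0,0,0,0,0,0,1,0,0,0,0,0,0,1,0,0,0,0,0,0,1,0,0,0,0,0,0,1])

```text
t: 8.3
tcp_pos: [0.524, 0.2784, 0.0897]
tcp_rot: [-0.0, 0.99, 0.141, 0.001]
force: [-0.2, 0.3, 0.4]
width: 0.0428
finger_force: 0.0
```

>>> send_rows(steps=[0,0,0,0,0,0,1,0,0,0,0,0,0,1,0,0,0,0,0,0,1,0,0,0,0,0,0,1])

```text
t: 8.7
tcp_pos: [0.5234, 0.2782, 0.0887]
tcp_rot: [-0.0, 0.99, 0.141, -0.0]
force: [-0.6, -0.4, 2.0]
width: 0.0234
finger_force: 50.0
```

>>> send_rows(steps=[0,0,0,0,0,-2,1,0,0,0,0,0,-6,1,0,0,0,0,0,-11,1,0,0,0,0,0,-16,1,0,0,0,0,0,-18.5,1])

```text
t: 9.2
tcp_pos: [0.5248, 0.2787, 0.2777]
tcp_rot: [-0.001, 0.99, 0.141, 0.002]
force: [1.0, 0.9, -4.0]
width: 0.0232
finger_force: 50.0
```

```bash
python3 -c "
from h import *
plan([.5304,.071,.28],-74)"
```

```text
t 9.2 tcp [0.5248 0.2787 0.2777] yaw -73.7 F [ 1.   0.9 -4. ] w 0.0232 ff 50.0
turn [-0.0005 -0.005   0.0046] cm [-5.27 20.09 -0.26]
```

>>> send_rows(steps=[0,0,0,-1,4,-0.3,1,0,0,0,-2.2,8.5,-0.3,1,0,0,0,-3.5,13.3,-0.3,1,0,0,0,-4.7,17.8,-0.3,1,0,0,0,-5.3,20.1,-0.3,1])

```text
t: 9.7
tcp_pos: [0.5278, 0.0669, 0.2758]
tcp_rot: [0.001, 0.99, 0.14, -0.001]
force: [-0.7, -1.0, -3.7]
width: 0.0235
finger_force: 50.0
```

>>> send_rows(steps=[0,0,0,0,0,0,1,0,0,0,0,0,0,1,0,0,0,0,0,0,1])

```text
t: 10.0
tcp_pos: [0.5284, 0.0712, 0.2761]
tcp_rot: [-0.0, 0.99, 0.142, -0.001]
force: [0.0, 0.3, -4.3]
width: 0.0236
finger_force: 50.0
```

```bash
python3 -c "
from h import *
plan([.5304,.071,.25],-74)
ims=[]
for n in ('scene','side'):
  m,im=save(n,n+'5.png'); p=proj(m,[.5304,.071,.18]); x,y=(p-[50,50]).clip(0).astype(int); print(n,x,y,proj(m,[.5304,.071,.12])); ims.append(cv2.resize(im[y:y+100,x:x+100,::-1],(400,400),interpolation=cv2.INTER_CUBIC))
cv2.imwrite('pics/c5.png',np.hstack(ims))"
```

```text
t 10.0 tcp [0.5284 0.0712 0.2761] yaw -73.7 F [ 0.   0.3 -4.3] w 0.0236 ff 50.0
turn [-0.0009  0.001   0.0051] cm [0.19 0.07 2.61]
scene 304 164 [353.9654744  236.37378349]
side 227 142 [279.74568573 215.93456113]
```

View pics/c5.png

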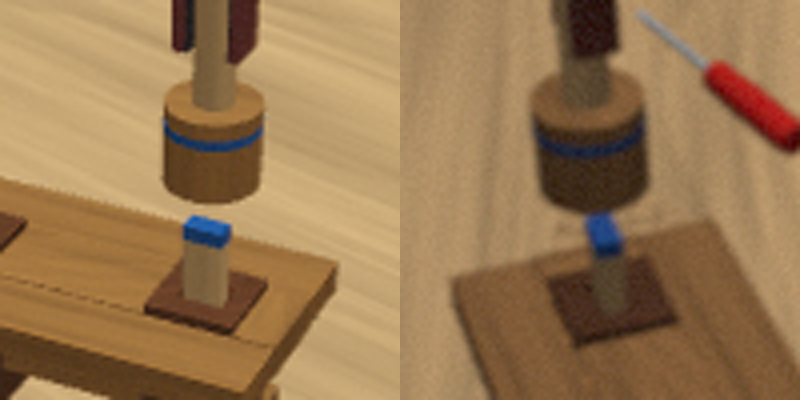

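The mallet is centred over the wedge with about 30 mm to spare. I approach, then feel for contact.

>>> send_rows(steps=[0,0,0,0.1,0,1,1,0,0,0,0.1,0,2,1,0,0,0,0.1,0,2.4,1,0,0,0,0.1,0,2.6,1,0,0,0,0.1,0,2.6,1])

```text
t: 10.6
tcp_pos: [0.5295, 0.0707, 0.2501]
tcp_rot: [-0.0, 0.99, 0.141, -0.001]
force: [0.3, -0.3, -3.0]
width: 0.0238
finger_force: 50.0
```

>>> send_rows(steps=[0,0,0,0,0,0.3,1,0,0,0,0,0,0.5,1,0,0,0,0,0,0.7,1])

```text
t: 10.9
tcp_pos: [0.5307, 0.0706, 0.2446]
tcp_rot: [0.0, 0.99, 0.141, 0.001]
force: [-1.1, -0.2, 3.1]
width: 0.0236
finger_force: 50.0
```

>>> send_rows(steps=[0,0,0,0,0,0.3,1,0,0,0,0,0,0.6,1,0,0,0,0,0,0.9,1,0,0,0,0,0,1.2,1,0,0,0,0,0,1.2,1])

```text
t: 11.4
tcp_pos: [0.5306, 0.0707, 0.232]
tcp_rot: [0.0, 0.99, 0.141, 0.001]
force: [0.8, 0.3, 2.5]
width: 0.0233
finger_force: 50.0
```

>>> send_rows(steps=[0,0,0,0,0,-0.6,1,0,0,0,0,0,-1.2,1,0,0,0,0,0,-1.2,1])

```text
t: 11.7
tcp_pos: [0.53, 0.0706, 0.2442]
tcp_rot: [0.0, 0.99, 0.141, 0.0]
force: [-0.3, -0.3, -3.4]
width: 0.0233
finger_force: 50.0
```

>>> send_rows(steps=[0,0,0,0,0,0.6,1,0,0,0,0,0,1,1,0,0,0,0,0,1.3,1,0,0,0,0,0,1.6,1,0,0,0,0,0,1.8,1])

```text
t: 12.2
tcp_pos: [0.5302, 0.0707, 0.2259]
tcp_rot: [-0.0, 0.99, 0.141, 0.0]
force: [-1.3, -0.1, 4.9]
width: 0.0236
finger_force: 50.0
```

>>> send_rows(steps=[0,0,0,0,0,-0.6,1,0,0,0,0,0,-1,1,0,0,0,0,0,-1,1])

```text
t: 12.5
tcp_pos: [0.53, 0.0706, 0.2361]
tcp_rot: [0.0, 0.99, 0.141, 0.0]
force: [0.4, 0.0, -3.4]
width: 0.0235
finger_force: 50.0
```

Now the final drive: fine steps, checking the force as it goes.

>>> send_rows(steps=[0,0,0,0,0,0.6,1,0,0,0,0,0,1,1,0,0,0,0,0,1.15,1,0,0,0,0,0,1.25,1])

```text
t: 12.9
tcp_pos: [0.5316, 0.0708, 0.225]
tcp_rot: [0.0, 0.99, 0.141, 0.002]
force: [-1.1, 0.6, 17.0]
width: 0.0233
finger_force: 50.0
```

>>> send_rows(steps=[0,0,0,0,0,0.1,1,0,0,0,0,0,0.15,1])

```text
t: 13.1
tcp_pos: [0.5322, 0.0708, 0.225]
tcp_rot: [0.0, 0.99, 0.141, 0.003]
force: [-3.9, 0.3, 23.4]
width: 0.0234
finger_force: 50.0
```

>>> send_rows(steps=[0,0,0,0,0,0.1,1,0,0,0,0,0,0.1,1])

```text
t: 13.3
tcp_pos: [0.5323, 0.0709, 0.2249]
tcp_rot: [0.0, 0.99, 0.141, 0.003]
force: [-4.3, 0.5, 27.0]
width: 0.0234
finger_force: 50.0
```

>>> send_rows(steps=[0,0,0,0,0,0.1,1,0,0,0,0,0,0.1,1])

```text
t: 13.5
tcp_pos: [0.5325, 0.0709, 0.2248]
tcp_rot: [0.0, 0.99, 0.141, 0.004]
force: [-7.0, 0.6, 33.7]
width: 0.0236
finger_force: 50.0
```

The wedge is seated: it held still under 20–35 N for 0.4 s. I lift off and take the mallet back.

>>> send_rows(steps=[0,0,0,0,0,-0.6,1,0,0,0,0,0,-2,1,0,0,0,0,0,-4,1,0,0,0,0,0,-5,1,0,0,0,0,0,-5,1])

```text
t: 14.0
tcp_pos: [0.5306, 0.0706, 0.2705]
tcp_rot: [0.0, 0.99, 0.141, 0.001]
force: [0.3, -0.6, -3.5]
width: 0.0235
finger_force: 50.0
```

```bash
python3 -c "
from h import *
plan([.528,.2785,.275],-74)"
```

```text
t 14.0 tcp [0.5306 0.0706 0.2705] yaw -73.7 F [ 0.3 -0.6 -3.5] w 0.0235 ff 50.0
turn [ 0.0006 -0.0021  0.0046] cm [  5.57 -20.03  -0.45]
```

>>> send_rows(steps=[0,0,0,1.1,-4,-0.3,1,0,0,0,2.3,-8.5,-0.3,1,0,0,0,3.6,-13,-0.3,1,0,0,0,4.9,-17.5,-0.3,1,0,0,0,5.6,-20,-0.3,1])

```text
t: 14.5
tcp_pos: [0.5265, 0.2816, 0.271]
tcp_rot: [-0.001, 0.99, 0.142, -0.001]
force: [-0.3, 0.1, -4.3]
width: 0.0233
finger_force: 50.0
```

>>> send_rows(steps=[0,0,0,0,0,0,1,0,0,0,0,0,0,1,0,0,0,0,0,0,1])

```text
t: 14.8
tcp_pos: [0.5271, 0.2771, 0.2717]
tcp_rot: [0.001, 0.99, 0.141, -0.001]
force: [-0.6, -0.6, -3.4]
width: 0.0233
finger_force: 50.0
```

```bash
python3 -c "
from h import *
plan([.527,.2785,.0935],-74)
ims=[]
for n,P in (('scene',[.5304,.071,.15]),('scene',[.527,.2785,.2]),('side',[.5304,.071,.15])):
  m,im=save(n,n+'6.png'); x,y=(proj(m,P)-[40,40]).clip(0).astype(int); ims.append(cv2.resize(im[y:y+80,x:x+80,::-1],(266,266),interpolation=cv2.INTER_CUBIC))
cv2.imwrite('pics/c6.png',np.hstack(ims))"
```

```text
t 14.8 tcp [0.5271 0.2771 0.2717] yaw -73.8 F [-0.6 -0.6 -3.4] w 0.0233 ff 50.0
turn [0.0008 0.0019 0.004 ] cm [ 0.06 -0.15 17.82]
```

View pics/c6.png

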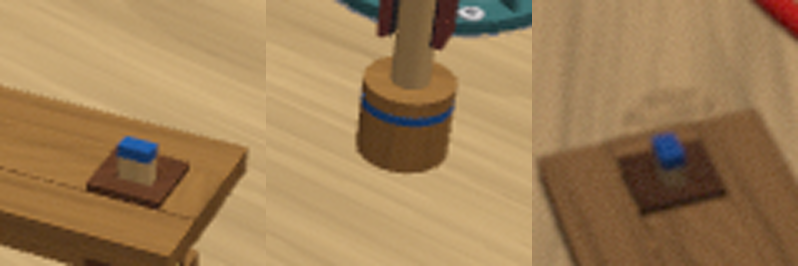

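The wedge is driven well down, about 22 mm proud, and upright. The mallet hangs straight in the grip. I lower it onto the pad.

>>> send_rows(steps=[0,0,0,0,-0.1,5,1,0,0,0,0,-0.1,10,1,0,0,0,0,-0.1,14,1,0,0,0,0,-0.1,17,1,0,0,0,0,-0.1,17.3,1])

```text
t: 15.45
tcp_pos: [0.5243, 0.2771, 0.0958]
tcp_rot: [0.001, 0.99, 0.141, -0.004]
force: [-1.2, -0.0, -3.4]
width: 0.0237
finger_force: 50.0
```

>>> send_rows(steps=[0,0,0,0,0,0,1,0,0,0,0,0,0.2,1,0,0,0,0,0,0.2,1])

```text
t: 15.75
tcp_pos: [0.5289, 0.2797, 0.0996]
tcp_rot: [-0.0, 0.99, 0.141, 0.002]
force: [0.0, -0.1, -2.8]
width: 0.0235
finger_force: 50.0
```

>>> send_rows(steps=[0,0,0,0,0,0.4,1,0,0,0,0,0,0.8,1,0,0,0,0,0,0.8,1,0,0,0,0,0,0.8,1])

```text
t: 16.15
tcp_pos: [0.5271, 0.2792, 0.0895]
tcp_rot: [0.0, 0.99, 0.142, -0.0]
force: [-0.0, -0.5, -3.2]
width: 0.0235
finger_force: 50.0
```

>>> send_rows(steps=[0,0,0,0,0,0.1,1,0,0,0,0,0,0.2,1,0,0,0,0,0,0.2,1])

```text
t: 16.45
tcp_pos: [0.5275, 0.2794, 0.0887]
tcp_rot: [-0.0, 0.99, 0.141, 0.0]
force: [-2.7, -1.4, 5.7]
width: 0.0233
finger_force: 50.0
```

Touching the pad at the height it was picked up from. I open the fingers and rise.

>>> send_rows(steps=[0,0,0,0,0,0,0.5,0,0,0,0,0,0,0,0,0,0,0,0,0,0,0,0,0,0,0,0,0,0,0,0,0,0,0,0])

```text
t: 16.95
tcp_pos: [0.5273, 0.2792, 0.0876]
tcp_rot: [-0.0, 0.99, 0.141, -0.0]
force: [-0.2, 0.3, 0.1]
width: 0.0597
finger_force: 0.0
```

>>> send_rows(steps=[0,0,0,0,0,0,0,0,0,0,0,0,-2,0,0,0,0,0,0,-6,0,0,0,0,0,0,-11,0,0,0,0,0,0,-14,0])

```text
t: 17.45
tcp_pos: [0.5284, 0.2797, 0.2312]
tcp_rot: [-0.0, 0.99, 0.141, 0.002]
force: [0.5, 0.1, 0.2]
width: 0.0881
finger_force: 0.0
```

>>> send_rows(steps=[0,0,0,0,0,0,0,0,0,0,0,0,0,0,0,0,0,0,0,0,0])

```text
t: 17.75
tcp_pos: [0.5261, 0.2788, 0.226]
tcp_rot: [0.0, 0.99, 0.141, -0.002]
force: [-0.1, -0.5, -0.3]
width: 0.0879
finger_force: 0.0
```

```bash
python3 -c "
from h import *
plan([.527,.2785,.0935],-74); save('scene','s7.png')"
```

```text
t 17.75 tcp [0.5261 0.2788 0.226 ] yaw -73.7 F [-0.1 -0.5 -0.3] w 0.0879 ff 0.0
turn [0.0002 0.0031 0.0045] cm [ 0.12  0.05 13.25]
```

View pics/s7.png

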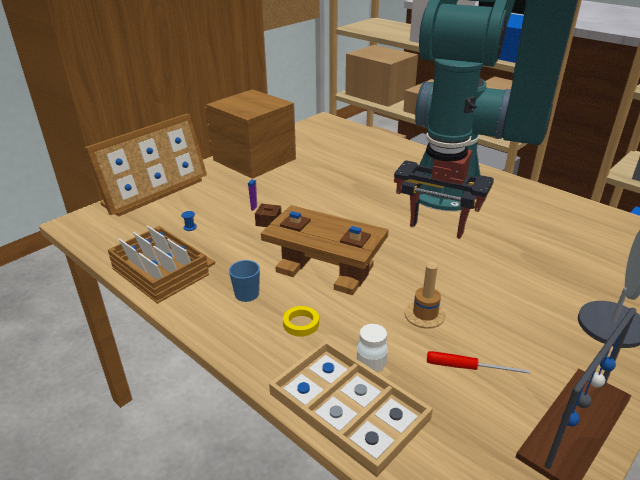

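The mallet stands upright on its pad at (427,300), the wedge is seated in the slot at (355,233), and the bystanders have not moved.

```bash
python3 -c "
from station import arm
print(arm.hand_in())"
```

```text
the job is handed in; nothing more can be done
None
```

The wedge is seated in the open slot, about 22 mm proud by the camera; it held still under a firm mallet press (about 20–35 N). The mallet is back on its pad, nothing else visibly moved, and the job is handed in; no verdict came back.

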